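Brace a jam jar in a nested holder and twist its lid off

TASK

Open the jam jar. Its lid is too tight to turn while the jar stands loose, so nest the blue square sleeve right down into the square well of the grey jar brace, then the closed square jar right down into the sleeve, and only then twist the yellow lid anticlockwise (seen from above) until its lugs let go. Lift the lid straight off and finish still gripping it, level and a few centimetres above the mouth of the jar, with the jar and sleeve still fully down in the brace; keep the jar upright throughout and leave the other things on the worktop where they stand.

Things in the scene. Friction and masses are not known exactly. Their poses are not given: they have to be found in the camera images.
- brace: Jar brace, fixed: black foot plate 124 mm square, 6 mm thick, with 4 corner screws, carrying a grey block 92 mm square whose top is 28 mm above the worktop. In it a square well 70 x 70 mm, open above, sides along the body's x and y, floor 6 mm above the worktop, 5 mm chamfer at the mouth. Origin: centre of the underside, on the worktop; z up. Place and yaw vary.
- sleeve: Blue square sleeve, loose, about 0.12 kg: outside 66 x 66 mm, 56 mm high; square bore 55 x 55 mm open above, 4.5 mm chamfer, floor 4 mm thick; lowest 4 mm stepped in to 61 mm. Sides along body x, y; fits the well in any quarter turn, 2 mm play each side. Origin: centre of the underside; fully home it is 6 mm above the worktop and 34 mm of sleeve stand out.
- jar: Square jam jar, loose, about 0.28 kg: dark red body 50 x 50 mm with white band, 66 mm high (lowest 4 mm stepped in to 44 mm), then a round neck 40 mm across to the rim at 93 mm. Sides along body x, y; fits the bore in any quarter turn, 2.5 mm play each side. Origin: centre of the underside; fully home it is 10 mm above the worktop. Carried by its closed lid it hangs with 2-3 mm play.
- lid: Round yellow ribbed lid, 57 mm across, 24 mm high, 35 g. Origin: centre of its lower edge, z up; closed, 72 mm above the jar's underside (6 mm above its shoulder). It does not rise as it turns; its three lugs let it be lifted straight off (clear after 22 mm) once turned about 50 degrees anticlockwise from above. Turning takes 0.25 N m, more than a free-standing jar resists.
- seal (a joint): How far the lid has been turned off, rad: 0 closed, growing anticlockwise from above; lugs let go at about 0.9, hard stop at 1.6. It is the white inner seal in the neck, turned by the lid and left in the jar where it stood when the lid is lifted. Owing to play the lid must turn 0.1 to 0.3 rad more than this reads: 1.4 rad is ample, in one grasp.
- salt_shaker: Salt shaker with grey top, 44 mm across, 90 mm high; bystander, loose. Origin at the centre of the underside.
- pepper_mill: Wooden pepper mill, 58 mm across, 170 mm high; bystander, loose. Origin at the centre of the underside.
- mustard_bottle: Squeeze bottle with white cap and dark label, 50 x 81 x 199 mm; bystander, loose. Origin at the centre of the underside.
- peanut_jar: Jar with a black lid, 68 mm across, 100 mm high; bystander, loose. Origin at the centre of the underside.
- heart_mug: Pink mug with a red heart, 106 x 73 x 88 mm; bystander, loose. Origin at the centre of the underside.
There are look-alikes about, which are no part of the job. There is more than one size of the lid; the job needs the smaller.

How it is judged:
By the outcome, as a careful person would: the job done as asked, in the order asked, and still so for the second after the job is handed in, while the arm keeps its last pose, push and grip.
It also fails if it takes over 64 s, if anything falls off the work surface, if the arm or the gripper's body presses on something with over 40 N, if the wrist force passes 120 N, or if a joint passes its speed limit or range.

ROBOT

A 6-joint arm with a two-finger parallel gripper is mounted at the origin on a cart in front of the work surface, level with it; the furniture and walls round the work are solid. World frame = base frame: x ahead of the robot, y to its left, z up, the work surface at z = 0. Lengths are in m, angles in rad, forces in N, time in s.
With the tool pointing down it reaches from about 0.225 to 0.875 m from the base axis. Payload 3.4 kg.
Tool frame: the origin (TCP) lies between the finger pads; the fingertips stand 11 mm ahead of it and the grasp point (between the pads) lies 8 mm behind it; z points along the fingers, y is the line along which they close (so a half turn about z gives the same grasp; the last joint's range is limited). The gripper opens to 85 mm and grips with 20 to 120 N. Pads are 22 mm wide; open, the fingers measure 114 mm over their backs; the gripper's body (76 mm by 85 mm) begins 54 mm behind the grasp point. The pads swing forward as they close: fully open they stand 13 mm farther back than shut.
Start: joints at [1.112, 0.276, 1.505, -0, 1.361, -0.121], TCP at [0.191, 0.543, 0.242] pointing down, gripper open.
Joint ranges: [-2.89, 2.89], [-0.75, 2.08], [0.22, 2.7], [-1.18, 4.32], [0.11, 2.71], [-2.7, 2.7]. Speed limits (rad/s): [2.57, 2.57, 3.14, 3.14, 3.14, 3.14].

INTERFACE

Orientations are given as a unit quaternion [w, x, y, z].
In Python, from rig import sensors, eyes, manip gives the robot as it stands.
- The arm moves only by the tool drive_tool, never from a script. Its argument "deltas" is a list of rows, each an object with "linear": the shift along the world's x, y, z in mm, a list of three; "twist": the turn about the world's z in degrees; "claw": the opening, from 0 (shut) to 1 (fully open). In form: [{"linear": [tx, ty, tz], "twist": twist, "claw": claw}, ...]. A call has 1 to 12 rows; each row is the pose to reach, as a shift and turn from the pose commanded when the call began; what a row does not reach only later rows make up. A row lasts 1/12 s, in which the tool goes at most 41.7 mm and 7.16 degrees, less where a joint would pass 70% of its speed; a pose out of reach is approached as far as the arm can. A call with a gripper value outside its range is refused whole. The fingers move at their own pace and stop on an object; "squeeze" is the grip in N (left out, the last holds). Time passes only in rows, so rows that repeat a pose let the fingers close. It gives the time, the measured TCP pose, the force, the opening and the grip force at its end, in the units of the state.
- sensors.get_state(): the state, without advancing time (a new reading comes with each control period).
- eyes.get_image(name): name is "side" or "top"; returns the picture (480x640x3 uint8, red, green, blue); there is no depth.
- eyes.camera_model(name): a dict with "intrinsics" (3x3 intrinsics, pixels), "dist" ([k1, k2, p1, p2, k3] as OpenCV has them; the pictures are not rectified), "R" (3x3) and "t" (3): a world point X has camera coordinates R X + t. Camera axes: x right, y down, z forward; pixel columns grow to the right and rows downward; lengths in m; the calibration is good to about 2 mm. A picture is of the moment at which its call begins. camera_model takes no time and is no camera call.
- manip.sign_off(): hands the job in; it is judged then, once.
The state is a dict: "clock": time; "qpos": joint angles; "qd": joint speeds; "effort": joint torques, N m; "position": TCP position; "ee_rot": TCP orientation; "contact_force": force on the tool from outside, world axes, zero at the start; "moment": the same for the moment, N m; "width": finger opening in m; "gripper_force": force on a finger pad.
Only numpy, scipy, OpenCV 4.12 (cv2) and the standard library are available. Lean on these libraries where they do the work, as an engineer would, in place of code of your own. Each camera call takes 0.05 s, during which the arm holds its last target. There are 200 camera calls.

## Working session

There is one attempt and no reset: what is moved stays moved. The work goes in short steps, Python scripts to look and compute and a tool call to move; the robot and the scene stay as the last step left them, time stands still between calls to the robot, and variables do not carry over. Pictures are saved under pics/ and viewed, at most 10 in all, crops included, and the job is handed in when it is done.

Besides the shell and the picture viewer there is one more tool, called after "Emit:" as name(argument=value, ...), one argument or row to a line, values as JSON. drive_tool: Moves the arm, as the interface text tells. Its arguments: {"type":"object","properties":{"deltas":{"type":"array","items":{"type":"object","properties":{"linear":{"type":"array","items":{"type":"number"}},"twist":{"type":"number"},"claw":{"type":"number"}}}},"squeeze":{"type":"number"}},"required":["deltas"]}

```bash
mkdir -p pics; ls
cat > h.py <<'E'
import numpy as np,cv2
from rig import sensors,eyes,manip
def grab(n,f=None):
    im=eyes.get_image(n)
    if f: cv2.imwrite(f'pics/{f}.png',im[:,:,::-1])
    return im
def ray(n,px):
    m=eyes.camera_model(n);R=np.array(m['R']);t=np.array(m['t'])
    u=cv2.undistortPoints(np.array(px,float).reshape(-1,1,2),np.array(m['intrinsics']),np.array(m['dist'])).reshape(-1,2)
    return -R.T@t,np.c_[u,np.ones(len(u))]@R
def plane(n,px,z):
    c,d=ray(n,px);return c+d*((z-c[2])/d[:,2])[:,None]
def proj(n,X):
    m=eyes.camera_model(n)
    return cv2.projectPoints(np.array(X,float).reshape(-1,1,3),cv2.Rodrigues(np.array(m['R']))[0],np.array(m['t']),np.array(m['intrinsics']),np.array(m['dist']))[0].reshape(-1,2)
def hsv(im): return cv2.cvtColor(im,cv2.COLOR_RGB2HSV)
def blobs(mask,amin=150):
    cs,_=cv2.findContours(mask.astype(np.uint8),cv2.RETR_EXTERNAL,cv2.CHAIN_APPROX_NONE)
    return [c for c in cs if cv2.contourArea(c)>amin]
E
python3 - <<'E'
from h import *
for n in('top','side'):
    grab(n,n+'0'); c,d=ray(n,[[320,240]]); print(n,c,d)
s=sensors.get_state();print(s)
E
```

```text
pics
top [ 0.2222453  -0.04224619  1.52224174] [[ 0.23503252  0.03147636 -0.971481  ]]
side [ 0.23088019 -0.80206768  0.6545426 ] [[ 0.342279    0.76866836 -0.54049762]]
{'clock': 0.1, 'qpos': array([ 1.11202130e+00,  2.76522103e-01,  1.50603864e+00, -2.90306605e-05,
        1.36069899e+00, -1.21005534e-01]), 'qd': array([ 6.77991980e-04, -3.09217214e-04, -3.03053631e-03, -1.30915699e-04,
       -8.75489059e-05,  9.75072374e-04]), 'effort': array([ 3.23886627e-03, -4.17698979e+01, -2.46404582e+01, -7.36100537e-05,
        5.82672888e-03,  1.14568928e-05]), 'position': array([0.19035339, 0.54207951, 0.24151891]), 'ee_rot': array([-2.24663474e-04,  1.68080012e-01,  9.85773004e-01, -8.02817581e-04]), 'contact_force': array([0.03843445, 0.70593431, 0.00845536]), 'moment': array([ 0.0335102 ,  0.02892401, -0.01354158]), 'gripper_force': 0.0, 'width': 0.08538993885637548}
```

View pics/top0.png

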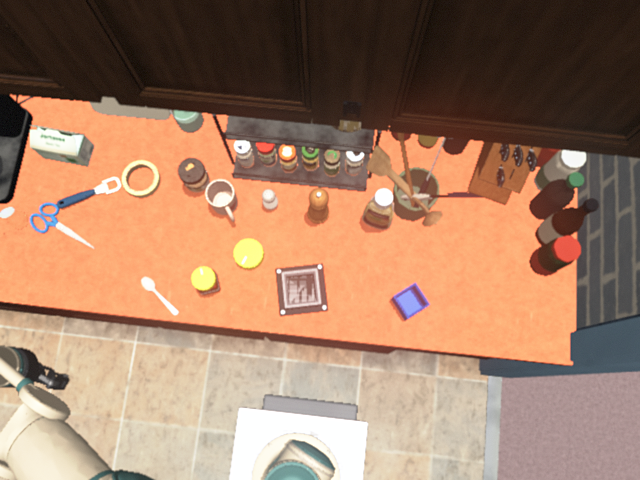

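View pics/side0.png

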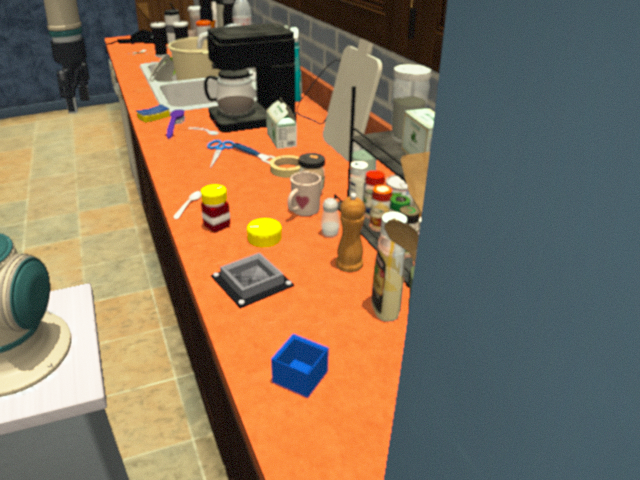

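Candidates for the jar's lid: small yellow lid on the dark red jar, top (204,278) / side (214,205), and a loose larger yellow lid on the worktop, top (248,253) / side (265,232). The closed jar at (204,278) is the one needed. The only blue sleeve is at top (411,301), and the brace is at top (302,289). I'll check this in a close crop.

Run:
```python
from h import *
im=cv2.imread('pics/top0.png');si=cv2.imread('pics/side0.png')
f=lambda i,x,y,w=33:cv2.resize(i[y-w:y+w,x-w:x+w],(390,290) if 0 else (290,290),interpolation=cv2.INTER_CUBIC)
a=np.hstack([f(im,411,301),f(im,302,289)]);b=np.hstack([f(im,204,278),f(si,214,208)])
cv2.imwrite('pics/crop1.png',np.vstack([a,b]))
h=hsv(im[:,:,::-1].copy()); hs=hsv(si[:,:,::-1].copy())
bl=lambda h:(h[...,0]>105)&(h[...,0]<130)&(h[...,1]>150)&(h[...,2]>60)
ye=lambda h:(h[...,0]>25)&(h[...,0]<34)&(h[...,1]>170)&(h[...,2]>100)
for n,hh in(('top',h),('side',hs)):
  for nm,m in(('blue',bl),('yel',ye)):
    for c in blobs(m(hh)):
        r=cv2.minAreaRect(c);print(n,nm,r,cv2.contourArea(c), cv2.approxPolyDP(c,3,True).reshape(-1,2).tolist())
        for z in(.056,.09): print('   z',z,plane(n,[r[0]],z))
# white screws near brace
m=(h[...,1]<60)&(h[...,2]>150)
for c in blobs(m,3):
    p=c.reshape(-1,2).mean(0)
    if 265<p[0]<340 and 250<p[1]<330: print('screw',p,plane('top',[p],.007))
```

```text
side blue ((298.939697265625, 364.02288818359375), (53.25621795654297, 51.61475372314453), 24.22774314880371) 2241.5 [[293, 335], [272, 359], [273, 380], [307, 395], [325, 371], [326, 348]]
   z 0.056 [[ 0.44190678 -0.25868427  0.056     ]]
   z 0.09 [[ 0.42991949 -0.28955097  0.09      ]]
side yel ((263.5, 228.5), (21.0, 33.0), 90.0) 542.0 [[247, 226], [249, 234], [256, 238], [279, 237], [280, 224], [276, 220], [259, 218]]
   z 0.056 [[0.51648648 0.13544973 0.056     ]]
   z 0.09 [[0.50026272 0.08219439 0.09      ]]
side yel ((213.0, 191.5), (15.0, 24.0), 90.0) 267.5 [[201, 189], [205, 198], [224, 199], [222, 185], [211, 184]]
   z 0.056 [[0.45742162 0.3420325  0.056     ]]
   z 0.09 [[0.44455301 0.27704229 0.09      ]]
screw [282.33333333 311.66666667] [[0.3923246 0.0811195 0.007    ]]
screw [323.86666667 306.86666667] [[ 0.41607109 -0.02229576  0.007     ]]
screw [300.49693252 284.90797546] [[0.46559357 0.04341494 0.007     ]]
```

View pics/crop1.png

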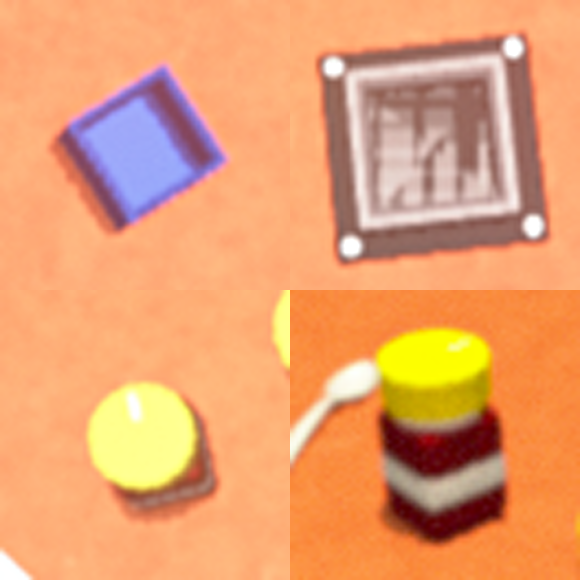

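The crop confirms the choice: the small lid sits on the square jar at top (204,278), and the larger lid is loose. Next I'll measure more precisely.

Run:
```python
from h import *
im=cv2.imread('pics/top0.png')[:,:,::-1].copy();h=hsv(im).astype(int)
print('px',h[301,411],h[278,204],h[289,302],h[320,411])
def sub(x,y,w=30):
    m=np.zeros((480,640),bool);m[y-w:y+w,x-w:x+w]=1;return m
def sq(P):
    P=np.array(P);e=np.roll(P,-1,0)-P
    a=np.degrees(np.arctan2(e[:,1],e[:,0]))
    return P.mean(0),a%90,np.linalg.norm(e[:,:2],axis=1)
# brace screws
m=(h[...,1]<60)&(h[...,2]>200)&sub(302,289);S=[]
for g in[(278.8,271.2),(319.8,266.7),(324.5,307.4),(282.9,312)]:
    ys,xs=np.nonzero(m&(np.hypot(*np.meshgrid(np.arange(640)-g[0],np.arange(480)-g[1]))<5));S.append((xs.mean(),ys.mean()))
print('brace',sq(plane('top',S,.007)))
# sleeve
b=(h[...,0]>105)&(h[...,0]<150)&(h[...,1]>80)&sub(411,301,28)
for c in blobs(b):
    r=cv2.minAreaRect(c);q=cv2.boxPoints(r);print('sleeve rect',r,sq(plane('top',q,.056)))
print('sleeve crop corners',sq(plane('top',[(415.5,283.5),(429.4,303.7),(405.8,320.1),(392.8,298.7)],.056)))
side=plane('side',[(293,335),(272,359),(326,348)],.056);print('side top corners',side, plane('side',[(307,395)],.004))
y=(h[...,0]>22)&(h[...,0]<36)&(h[...,1]>110)&sub(204,278,18)
for c in blobs(y):
    (x,yy),r=cv2.minEnclosingCircle(c);M=cv2.moments(c);p=(M['m10']/M['m00'],M['m01']/M['m00'])
    print('lid',(x,yy),r,p,plane('top',[(x,yy),p,(x+r,yy)],.094))
off=np.array([171,245]);f=290/66
e=np.array([(135,512-290),(212,492-290),(207,445-290)])/f+off
P=plane('top',e,.004);print('jar edge',P,np.degrees(np.arctan2(P[1,1]-P[0,1],P[1,0]-P[0,0]))%90)
o2=np.array([181,175]);e=np.array([(383-290,505-290),(437-290,538-290),(504-290,516-290)])/f+o2
P=plane('side',e,.004);print('jar side',P,[np.degrees(np.arctan2(*(P[i+1]-P[i])[1::-1]))%90 for i in(0,1)])
e=np.array([(385-290,455-290),(437-290,480-290),(505-290,458-290)])/f+o2
P=plane('side',e,.045);print('band',P,[np.degrees(np.arctan2(*(P[i+1]-P[i])[1::-1]))%90 for i in(0,1)])
```

```text
px [116  96 250] [ 30 113 255] [  4  74 165] [ 12 134 254]
brace (array([0.45517574, 0.04067507, 0.007     ]), array([13.28962852, 13.71098577, 12.62866355, 11.35069726]), array([0.10179504, 0.10489874, 0.1060832 , 0.10373155]))
sleeve rect ((410.8700256347656, 300.2978515625), (26.196701049804688, 26.376953125), 57.2647705078125) (array([ 0.44953715, -0.23446956,  0.056     ]), array([38.69843874, 37.26906106, 38.37673952, 37.76056211]), array([0.06647249, 0.0641348 , 0.06591724, 0.06375328]))
sleeve crop corners (array([ 0.44656656, -0.23472847,  0.056     ]), array([39.1208779 , 40.36971685, 36.2945338 , 39.72272278]), array([0.05996959, 0.07182734, 0.0608863 , 0.06881183]))
side top corners [[ 0.4567091  -0.19513845  0.056     ]
 [ 0.40752152 -0.23329401  0.056     ]
 [ 0.49396684 -0.24261663  0.056     ]] [[ 0.44741982 -0.27786553  0.004     ]]
lid (202.71900939941406, 277.93389892578125) 12.316559791564941 (202.78784359272163, 277.7603561749903) [[0.44240569 0.27653568 0.094     ]
 [0.44284669 0.27643567 0.094     ]
 [0.44572353 0.24672616 0.094     ]]
jar edge [[0.4107888  0.29204144 0.004     ]
 [0.42743621 0.24903055 0.004     ]
 [0.45462989 0.25611119 0.004     ]] 21.15897242216809
jar side [[0.41407938 0.29021996 0.004     ]
 [0.43284321 0.24665774 0.004     ]
 [0.47122761 0.25500123 0.004     ]] [np.float64(23.303296253700324), np.float64(12.263422055637266)]
band [[0.41478713 0.27063224 0.045     ]
 [0.43370556 0.23540247 0.045     ]
 [0.47184863 0.24419437 0.045     ]] [np.float64(28.235862500846842), np.float64(12.979851292086876)]
```

Emit:
drive_tool(
  deltas=[
    {"linear":[39,-120,0],"twist":-6,"claw":1},
    {"linear":[130,-390,0],"twist":-32,"claw":1},
    {"linear":[130,-390,0],"twist":-32,"claw":1},
    {"linear":[130,-390,0],"twist":-32,"claw":1},
    {"linear":[259,-779,0],"twist":-32.6,"claw":1},
    {"linear":[259,-779,0],"twist":-32.6,"claw":1},
    {"linear":[259,-779,0],"twist":-32.6,"claw":1},
    {"linear":[259,-779,0],"twist":-32.6,"claw":1},
    {"linear":[259,-779,0],"twist":-32.6,"claw":1},
    {"linear":[259,-779,0],"twist":-32.6,"claw":1},
    {"linear":[259,-779,0],"twist":-32.6,"claw":1},
    {"linear":[259,-779,0],"twist":-32.6,"claw":1},
  ],
  squeeze=30,
)

```text
clock: 1.1
position: [0.348, 0.0662, 0.2424]
ee_rot: [0.0, 0.438, 0.899, 0.0]
contact_force: [0.8, -0.4, -0.5]
width: 0.0854
gripper_force: 0.0
```

Emit:
drive_tool(
  deltas=[
    {"linear":[102,-302,0],"twist":0,"claw":1},
    {"linear":[102,-302,0],"twist":0,"claw":1},
    {"linear":[102,-302,0],"twist":0,"claw":1},
    {"linear":[102,-302,0],"twist":0,"claw":1},
    {"linear":[102,-302,0],"twist":0,"claw":1},
    {"linear":[102,-302,0],"twist":0,"claw":1},
    {"linear":[102,-302,0],"twist":0,"claw":1},
    {"linear":[102,-302,0],"twist":0,"claw":1},
    {"linear":[102,-302,-40],"twist":0,"claw":1},
    {"linear":[102,-302,-80],"twist":0,"claw":1},
    {"linear":[102,-302,-120],"twist":0,"claw":1},
    {"linear":[102,-302,-120],"twist":0,"claw":1},
  ],
)

```text
clock: 2.1
position: [0.4449, -0.2306, 0.1153]
ee_rot: [-0.008, 0.438, 0.899, 0.001]
contact_force: [-0.9, 0.3, -0.9]
width: 0.0855
gripper_force: 0.0
```

Run:
```python
from h import *
s=sensors.get_state();print(s['position'],s['ee_rot'],s['qpos'])
```

```text
[ 0.44491261 -0.23059949  0.11529182] [-0.00820904  0.43835654  0.89876261  0.00139022] [-6.17170131e-01  2.82785127e-01  1.84153072e+00  8.48110699e-05
  1.03392869e+00 -1.28043792e+00]
```

Emit:
drive_tool(
  deltas=[
    {"linear":[0,0,0],"twist":0,"claw":1},
    {"linear":[0,0,0],"twist":0,"claw":1},
    {"linear":[0,0,0],"twist":0,"claw":1},
  ],
)

```text
clock: 2.35
position: [0.4522, -0.235, 0.125]
ee_rot: [0.003, 0.438, 0.899, -0.0]
contact_force: [-0.0, 0.2, 0.7]
width: 0.0855
gripper_force: 0.0
```

Emit:
drive_tool(
  deltas=[
    {"linear":[-1,-1.5,-25],"twist":0,"claw":1},
    {"linear":[-1,-1.5,-50],"twist":0,"claw":1},
    {"linear":[-1,-1.5,-70],"twist":0,"claw":1},
    {"linear":[-1,-1.5,-80],"twist":0,"claw":1},
    {"linear":[-1,-1.5,-86],"twist":0,"claw":1},
    {"linear":[-1,-1.5,-86],"twist":0,"claw":1},
    {"linear":[-1,-1.5,-86],"twist":0,"claw":0.7},
    {"linear":[-1,-1.5,-86],"twist":0,"claw":0.6},
    {"linear":[-1,-1.5,-86],"twist":0,"claw":0.6},
    {"linear":[-1,-1.5,-86],"twist":0,"claw":0.5},
    {"linear":[-1,-1.5,-86],"twist":0,"claw":0.5},
    {"linear":[-1,-1.5,-86],"twist":0,"claw":0.5},
  ],
)

```text
clock: 3.35
position: [0.4506, -0.2362, 0.0379]
ee_rot: [0.002, 0.438, 0.899, -0.0]
contact_force: [0.1, 1.2, 6.0]
width: 0.0654
gripper_force: 35.1
```

Emit:
drive_tool(
  deltas=[
    {"linear":[0,0,15],"twist":0,"claw":0.5},
    {"linear":[0,0,40],"twist":0,"claw":0.5},
    {"linear":[1,20,60],"twist":-2,"claw":0.5},
    {"linear":[2,60,60],"twist":-6,"claw":0.5},
    {"linear":[3,100,60],"twist":-12,"claw":0.5},
    {"linear":[4,140,60],"twist":-18,"claw":0.5},
    {"linear":[5,180,60],"twist":-22,"claw":0.5},
    {"linear":[5,220,60],"twist":-25.3,"claw":0.5},
    {"linear":[5,250,60],"twist":-25.3,"claw":0.5},
    {"linear":[5,268,60],"twist":-25.3,"claw":0.5},
    {"linear":[5,276,60],"twist":-25.3,"claw":0.5},
    {"linear":[5,276,60],"twist":-25.3,"claw":0.5},
  ],
)

```text
clock: 4.35
position: [0.4541, 0.0418, 0.0966]
ee_rot: [0.0, 0.623, 0.782, 0.0]
contact_force: [-0.1, 0.4, -1.6]
width: 0.0655
gripper_force: 34.2
```

Emit:
drive_tool(
  deltas=[
    {"linear":[0,0,0],"twist":0,"claw":0.5},
    {"linear":[0,0,0],"twist":0,"claw":0.5},
    {"linear":[0,0,0],"twist":0,"claw":0.5},
  ],
)

```text
clock: 4.6
position: [0.4545, 0.0393, 0.0963]
ee_rot: [0.0, 0.625, 0.781, -0.0]
contact_force: [0.5, 0.4, -1.1]
width: 0.0655
gripper_force: 34.2
```

Run:
```python
from h import *
a=grab('side','s1');t=grab('top','t1')
f=lambda i,x,y,w=50:cv2.resize(i[y-w:y+w,x-w:x+w],(400,400),interpolation=cv2.INTER_CUBIC)
p=proj('side',[[.455,.04,.06]])[0].astype(int);q=proj('top',[[.455,.04,.06]])[0].astype(int);print(p,q)
cv2.imwrite('pics/c2.png',np.hstack([f(a,*p),f(t,*q)])[:,:,::-1])
s=sensors.get_state();print(s['position'],s['ee_rot'],s['qpos'],s['contact_force'])
```

```text
[248 256] [300 285]
[0.45443483 0.03946382 0.09629281] [ 7.74681040e-05  6.24941784e-01  7.80671349e-01 -7.23623706e-05] [-6.59509312e-02  2.37631957e-01  1.97013891e+00 -2.57928656e-04
  9.33777529e-01 -2.86479918e-01] [ 0.39295983 -0.27773557 -1.47402611]
```

View pics/c2.png

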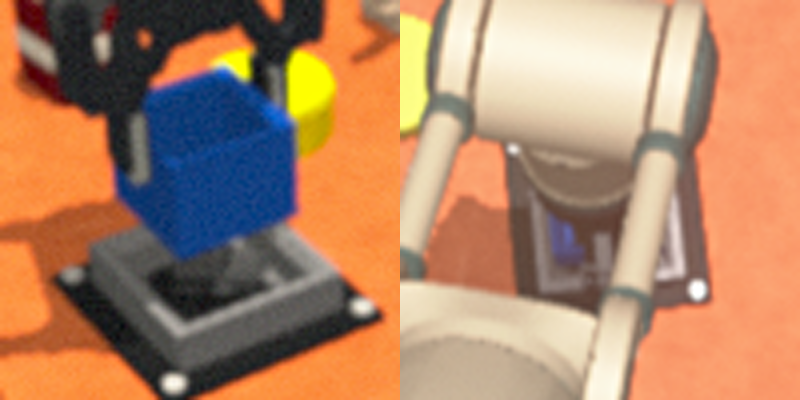

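The side crop shows the sleeve held level above the brace, with its near corner at about side (243,247–271) and the brace's near block corner below it. Now I'll compute the sleeve's offset and yaw relative to the well.

Run:
```python
from h import *
im=cv2.imread('pics/s1.png')[:,:,::-1].copy();h=hsv(im).astype(int)
b=(h[...,0]>105)&(h[...,0]<130)&(h[...,1]>150)&(h[...,2]>50)
for c in blobs(b): print(cv2.approxPolyDP(c,2,True).reshape(-1,2).tolist())
def ex(c,y,z0,a=.066):
    r=np.radians(y);R=np.array([[np.cos(r),-np.sin(r)],[np.sin(r),np.cos(r)]])
    K=np.array([[-1,-1],[1,-1],[1,1],[-1,1]])*a/2
    return np.c_[K@R.T+c,np.full(4,z0)]
for z in(.115,.063): print('expected',z,proj('side',ex([.4545,.0395],12.8,z)).round(1).tolist())
# screws in side view
m=(h[...,1]<50)&(h[...,2]>150);
for c in blobs(m,4):
    p=c.reshape(-1,2).mean(0)
    if 200<p[0]<300 and 240<p[1]<310: print('screw',p,plane('side',[p],.007))
g=[(198+72/4,206+272/4),(198+172/4,206+383/4),(198+362/4,206+307/4)];P=plane('side',g,.008);print(P,(P[0]+P[2])/2)
```

```text
[[254, 224], [235, 229], [233, 232], [236, 238], [236, 251], [231, 253], [228, 248], [228, 254], [243, 270], [270, 258], [270, 237], [262, 227]]
expected 0.115 [[240.3, 246.3], [271.1, 235.3], [253.4, 220.5], [223.4, 230.6]]
expected 0.063 [[242.0, 269.5], [272.0, 258.1], [254.7, 242.7], [225.5, 253.2]]
screw [241.  301.5] [[ 0.41719251 -0.02266049  0.007     ]]
screw [244.75675676 285.89189189] [[0.43775063 0.02105011 0.007     ]]
screw [287.81818182 282.27272727] [[5.20283053e-01 4.82779550e-04 7.00000000e-03]]
screw [269.56338028 274.78873239] [[0.49485381 0.03761506 0.007     ]]
[[ 0.39467858  0.0791813   0.008     ]
 [ 0.41669374 -0.02457874  0.008     ]
 [ 0.52053845 -0.00271798  0.008     ]] [0.45760851 0.03823166 0.008     ]
```

Emit:
drive_tool(
  deltas=[
    {"linear":[2,0,0],"twist":0,"claw":0.5},
    {"linear":[2,0,-8],"twist":0,"claw":0.5},
    {"linear":[2,0,-16],"twist":0,"claw":0.5},
    {"linear":[2,0,-22],"twist":0,"claw":0.5},
    {"linear":[2,0,-26],"twist":0,"claw":0.5},
    {"linear":[2,0,-30],"twist":0,"claw":0.5},
    {"linear":[2,0,-33],"twist":0,"claw":0.5},
    {"linear":[2,0,-36],"twist":0,"claw":0.5},
    {"linear":[2,0,-39],"twist":0,"claw":0.5},
    {"linear":[2,0,-42],"twist":0,"claw":0.5},
  ],
)

```text
clock: 5.53
position: [0.4564, 0.0406, 0.0541]
ee_rot: [0.0, 0.624, 0.781, 0.0]
contact_force: [0.8, -0.7, -0.9]
width: 0.0653
gripper_force: 34.2
```

Emit:
drive_tool(
  deltas=[
    {"linear":[0,0,-4],"twist":0,"claw":0.5},
    {"linear":[0,0,-7],"twist":0,"claw":0.5},
    {"linear":[0,0,-10],"twist":0,"claw":0.5},
    {"linear":[0,0,-12],"twist":0,"claw":0.5},
    {"linear":[0,0,-13],"twist":0,"claw":0.5},
    {"linear":[0,0,-13],"twist":0,"claw":0.5},
  ],
)

```text
clock: 6.03
position: [0.4562, 0.0406, 0.0438]
ee_rot: [0.0, 0.624, 0.781, 0.0]
contact_force: [-5.8, 0.7, 24.5]
width: 0.0657
gripper_force: 37.5
```

Emit:
drive_tool(
  deltas=[
    {"linear":[0,0,2],"twist":0,"claw":0.5},
    {"linear":[0,0,2],"twist":0,"claw":0.8},
    {"linear":[0,0,2],"twist":0,"claw":1},
    {"linear":[0,0,2],"twist":0,"claw":1},
    {"linear":[0,0,4],"twist":0,"claw":1},
    {"linear":[0,0,20],"twist":0,"claw":1},
    {"linear":[0,0,55],"twist":0,"claw":1},
    {"linear":[0,0,95],"twist":0,"claw":1},
    {"linear":[0,0,130],"twist":0,"claw":1},
    {"linear":[-2,40,130],"twist":-7,"claw":1},
    {"linear":[-4,80,130],"twist":-14,"claw":1},
    {"linear":[-7,120,130],"twist":-21,"claw":1},
  ],
)

```text
clock: 7.03
position: [0.4512, 0.147, 0.1722]
ee_rot: [0.001, 0.743, 0.669, 0.001]
contact_force: [0.7, -0.1, -0.2]
width: 0.0851
gripper_force: 0.0
```

Emit:
drive_tool(
  deltas=[
    {"linear":[-2,40,0],"twist":-7,"claw":1},
    {"linear":[-4,80,0],"twist":-14,"claw":1},
    {"linear":[-6,108,0],"twist":-21,"claw":1},
    {"linear":[-7,115,0],"twist":-26,"claw":1},
    {"linear":[-7,115,0],"twist":-26,"claw":1},
    {"linear":[-7,115,0],"twist":-26,"claw":1},
    {"linear":[-7,115,0],"twist":-26,"claw":1},
  ],
)

```text
clock: 7.62
position: [0.4434, 0.2603, 0.171]
ee_rot: [0.0, 0.872, 0.489, -0.001]
contact_force: [0.6, 0.4, -0.1]
width: 0.0858
gripper_force: 0.0
```

Run:
```python
from h import *
a=grab('side','s2')
s=sensors.get_state();print(s['position'],s['ee_rot'],s['qpos'],s['contact_force'])
def ex(c,y,z0,a=.066):
    r=np.radians(y);R=np.array([[np.cos(r),-np.sin(r)],[np.sin(r),np.cos(r)]])
    return np.c_[(np.array([[-1,-1],[1,-1],[1,1],[-1,1]])*a/2)@R.T+c,np.full(4,z0)]
h=hsv(a).astype(int)
b=(h[...,0]>105)&(h[...,0]<130)&(h[...,1]>150)&(h[...,2]>50)
for c in blobs(b): print(cv2.approxPolyDP(c,2,True).reshape(-1,2).tolist())
print('expected',proj('side',ex([.456,.040],12.8,.062)).round(1).tolist())
f=lambda i,x,y,w=50:cv2.resize(i[y-w:y+w,x-w:x+w],(400,400),interpolation=cv2.INTER_CUBIC)
cv2.imwrite('pics/c3.png',np.hstack([f(a,214,195,40),f(a,250,265,50)])[:,:,::-1])
```

```text
[0.44356357 0.26002885 0.17111365] [ 2.89860470e-04  8.72549951e-01  4.88524608e-01 -4.54693588e-04] [ 3.95312726e-01  2.37650283e-01  1.74574284e+00 -7.42360411e-04
  1.15903643e+00  9.45610175e-01] [-1.35835139 -0.39332118 -0.44076034]
[[256, 245], [229, 255], [230, 270], [245, 285], [272, 274], [271, 259]]
expected [[242.8, 269.6], [272.7, 258.2], [255.3, 242.9], [226.2, 253.3]]
```

View pics/c3.png

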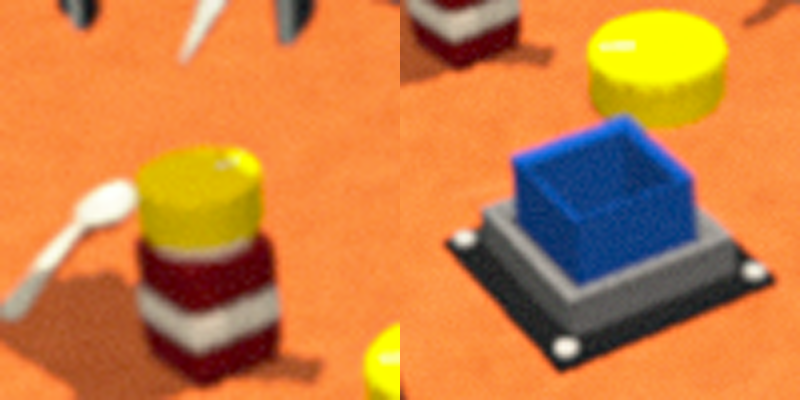

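The sleeve is fully down in the brace: its top corners are at side (229,255), (256,245) and (271,259), which matches 62 mm height. The jar stands upright at side (214,208), with the fingers above it.

Emit:
drive_tool(
  deltas=[
    {"linear":[-1,15.5,0],"twist":0,"claw":1},
    {"linear":[-1,15.5,-20],"twist":0,"claw":1},
    {"linear":[-1,15.5,-45],"twist":0,"claw":1},
    {"linear":[-1,15.5,-65],"twist":0,"claw":1},
    {"linear":[-1,15.5,-80],"twist":0,"claw":1},
    {"linear":[-1,15.5,-91],"twist":0,"claw":1},
    {"linear":[-1,15.5,-91],"twist":0,"claw":1},
    {"linear":[-1,15.5,-91],"twist":0,"claw":0.7},
    {"linear":[-1,15.5,-91],"twist":0,"claw":0.5},
    {"linear":[-1,15.5,-91],"twist":0,"claw":0.4},
    {"linear":[-1,15.5,-91],"twist":0,"claw":0.4},
    {"linear":[-1,15.5,-91],"twist":0,"claw":0.4},
  ],
)

```text
clock: 8.67
position: [0.4438, 0.2766, 0.0816]
ee_rot: [0.001, 0.873, 0.488, 0.001]
contact_force: [0.7, -2.4, 5.8]
width: 0.0555
gripper_force: 32.1
```

Emit:
drive_tool(
  deltas=[
    {"linear":[0,0,10],"twist":0,"claw":0.4},
    {"linear":[0,0,30],"twist":0,"claw":0.4},
    {"linear":[0,0,55],"twist":0,"claw":0.4},
    {"linear":[0,-10,75],"twist":0,"claw":0.4},
    {"linear":[2,-35,80],"twist":-1,"claw":0.4},
    {"linear":[4,-70,80],"twist":-2,"claw":0.4},
    {"linear":[6,-105,80],"twist":-3,"claw":0.4},
    {"linear":[8,-140,80],"twist":-4,"claw":0.4},
    {"linear":[10,-175,80],"twist":-5,"claw":0.4},
    {"linear":[12,-205,80],"twist":-5,"claw":0.4},
    {"linear":[12,-227,80],"twist":-5,"claw":0.4},
    {"linear":[12,-236,80],"twist":-5,"claw":0.4},
  ],
  squeeze=45,
)

```text
clock: 9.67
position: [0.4538, 0.0383, 0.1603]
ee_rot: [0.0, 0.894, 0.449, -0.001]
contact_force: [-0.9, 0.3, -3.6]
width: 0.0551
gripper_force: 49.6
```

Emit:
drive_tool(
  deltas=[
    {"linear":[0,0,0],"twist":0,"claw":0.4},
    {"linear":[0,0,0],"twist":0,"claw":0.4},
    {"linear":[0,0,0],"twist":0,"claw":0.4},
    {"linear":[0,0,0],"twist":0,"claw":0.4},
    {"linear":[0,0,0],"twist":0,"claw":0.4},
  ],
)

```text
clock: 10.08
position: [0.4544, 0.0419, 0.1603]
ee_rot: [-0.0, 0.893, 0.45, -0.0]
contact_force: [0.4, -0.4, -3.0]
width: 0.0549
gripper_force: 49.6
```

Run:
```python
from h import *
a=grab('side','s3')
s=sensors.get_state();print(s['position'],s['ee_rot'],s['qpos'],s['contact_force'],s['width'])
f=lambda i,x,y,w=50:cv2.resize(i[y-w:y+w,x-w:x+w],(600,600),interpolation=cv2.INTER_CUBIC)
cv2.imwrite('pics/c4.png',f(a,250,240,50)[:,:,::-1])
def ex(c,y,z0,a=.05):
    r=np.radians(y);R=np.array([[np.cos(r),-np.sin(r)],[np.sin(r),np.cos(r)]])
    return np.c_[(np.array([[-1,-1],[1,-1],[1,1],[-1,1]])*a/2)@R.T+c,np.full(4,z0)]
z0=s['position'][2]-.0816
for y in(8,12.8,18):
  for z in(.004,.066): print(y,z,((proj('side',ex(s['position'][:2],y,z0+z))-[200,190])*6).round(0).tolist())
```

```text
[0.45450585 0.04175513 0.16028296] [-1.35161213e-04  8.92840614e-01  4.50372756e-01 -8.82215476e-06] [-6.12089312e-02  1.64078748e-01  1.87585188e+00  2.51741156e-04
  1.10181356e+00  5.75108009e-01] [ 0.59437713 -0.2281942  -4.19223653] 0.05460138291086471
8 0.004 [[247.0, 400.0], [391.0, 355.0], [323.0, 282.0], [183.0, 324.0]]
8 0.066 [[234.0, 230.0], [383.0, 188.0], [314.0, 119.0], [169.0, 158.0]]
12.8 0.004 [[256.0, 401.0], [393.0, 350.0], [314.0, 281.0], [180.0, 329.0]]
12.8 0.066 [[244.0, 231.0], [386.0, 183.0], [305.0, 118.0], [166.0, 163.0]]
18 0.004 [[266.0, 402.0], [395.0, 345.0], [305.0, 281.0], [178.0, 334.0]]
18 0.066 [[254.0, 232.0], [388.0, 178.0], [295.0, 117.0], [163.0, 168.0]]
```

View pics/c4.png

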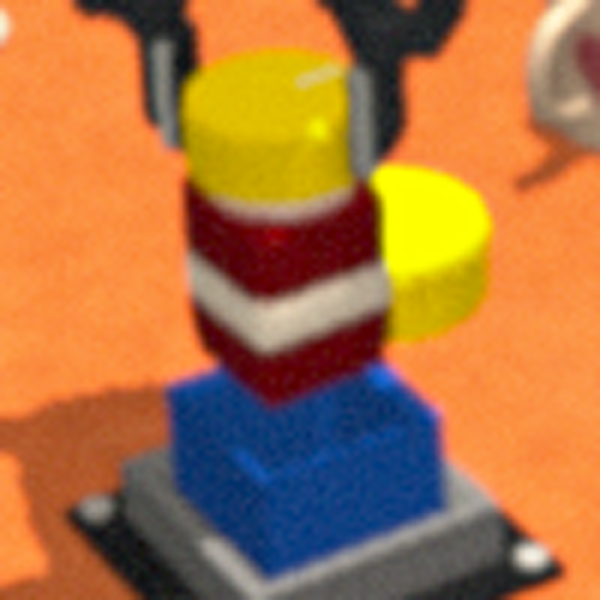

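The jar hangs upright above the sleeve: its near edge is at crop x≈266 and its sides are at 192 and 386. The sleeve corners are at 172, 270 and 440. The jar needs about +1.5, −1.5 mm and −2°.

Emit:
drive_tool(
  deltas=[
    {"linear":[1.5,-1.5,0],"twist":-2,"claw":0.4},
    {"linear":[1.5,-1.5,-6],"twist":-2,"claw":0.4},
    {"linear":[1.5,-1.5,-11],"twist":-2,"claw":0.4},
    {"linear":[1.5,-1.5,-15],"twist":-2,"claw":0.4},
    {"linear":[1.5,-1.5,-19],"twist":-2,"claw":0.4},
    {"linear":[1.5,-1.5,-23],"twist":-2,"claw":0.4},
    {"linear":[1.5,-1.5,-27],"twist":-2,"claw":0.4},
    {"linear":[1.5,-1.5,-31],"twist":-2,"claw":0.4},
    {"linear":[1.5,-1.5,-35],"twist":-2,"claw":0.4},
  ],
)

```text
clock: 10.88
position: [0.4561, 0.0392, 0.1249]
ee_rot: [0.0, 0.901, 0.434, 0.0]
contact_force: [-0.1, 0.0, -3.7]
width: 0.0552
gripper_force: 49.6
```

Emit:
drive_tool(
  deltas=[
    {"linear":[0,0,-4],"twist":0,"claw":0.4},
    {"linear":[0,0,-8],"twist":0,"claw":0.4},
    {"linear":[0,0,-12],"twist":0,"claw":0.4},
    {"linear":[0,0,-16],"twist":0,"claw":0.4},
    {"linear":[0,0,-20],"twist":0,"claw":0.4},
    {"linear":[0,0,-24],"twist":0,"claw":0.4},
    {"linear":[0,0,-27],"twist":0,"claw":0.4},
    {"linear":[0,0,-30],"twist":0,"claw":0.4},
    {"linear":[0,0,-32],"twist":0,"claw":0.4},
    {"linear":[0,0,-33],"twist":0,"claw":0.4},
    {"linear":[0,0,-33],"twist":0,"claw":0.4},
  ],
)

```text
clock: 11.8
position: [0.4564, 0.0392, 0.0924]
ee_rot: [0.0, 0.901, 0.434, 0.0]
contact_force: [1.0, -0.1, -3.1]
width: 0.0548
gripper_force: 49.7
```

Emit:
drive_tool(
  deltas=[
    {"linear":[0,0,-1],"twist":0,"claw":0.4},
    {"linear":[0,0,-2],"twist":0,"claw":0.4},
    {"linear":[0,0,-2],"twist":0,"claw":0.4},
  ],
)

```text
clock: 12.05
position: [0.4568, 0.0391, 0.0918]
ee_rot: [0.001, 0.901, 0.434, 0.001]
contact_force: [-1.7, -0.8, 8.0]
width: 0.0549
gripper_force: 50.7
```

Run:
```python
from h import *
a=grab('side','s4')
s=sensors.get_state();print(s['position'],s['contact_force'],s['qpos'])
f=lambda i,x,y,w=50:cv2.resize(i[y-w:y+w,x-w:x+w],(500,500),interpolation=cv2.INTER_CUBIC)
cv2.imwrite('pics/c5.png',f(a,250,245,40)[:,:,::-1])
```

```text
[0.45685802 0.03906568 0.09179516] [-2.40243277 -1.02897891  6.84202387] [-6.63865407e-02  2.45701813e-01  1.97297536e+00 -4.03057465e-04
  9.20723677e-01  6.06765542e-01]
```

View pics/c5.png

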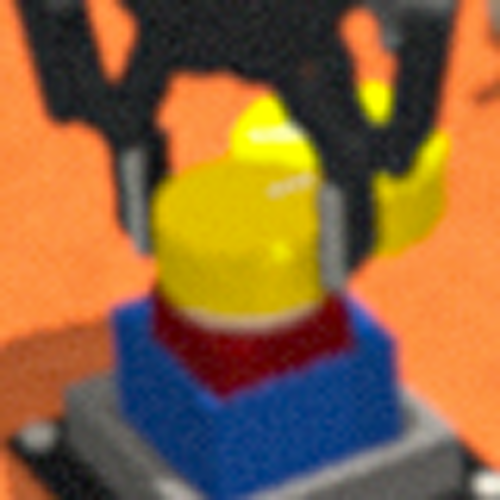

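The jar is fully home: its shoulder stands out above the sleeve rim at the right height, and it touched down at TCP z=0.0918 against 0.0916 expected. Now I'll twist the lid off.

Emit:
drive_tool(
  deltas=[
    {"linear":[0,0,1],"twist":0,"claw":0.4},
    {"linear":[0,0,1],"twist":0,"claw":0.4},
    {"linear":[0,0,1],"twist":5,"claw":0.4},
    {"linear":[0,0,1],"twist":11,"claw":0.4},
    {"linear":[0,0,1],"twist":17,"claw":0.4},
    {"linear":[0,0,1],"twist":23,"claw":0.4},
    {"linear":[0,0,1],"twist":29,"claw":0.4},
    {"linear":[0,0,1],"twist":35,"claw":0.4},
    {"linear":[0,0,1],"twist":41,"claw":0.4},
  ],
  squeeze=75,
)

```text
clock: 12.85
position: [0.4573, 0.0399, 0.092]
ee_rot: [0.0, 0.691, 0.723, 0.002]
contact_force: [0.2, 2.6, 4.2]
width: 0.0543
gripper_force: 79.0
```

Run:
```python
from h import *
s=sensors.get_state();print(s['position'],s['ee_rot'],s['contact_force'],s['moment'],s['gripper_force'],s['width'],s['qpos'][5])
```

```text
[0.45733353 0.03987807 0.09203795] [4.81049645e-04 6.90720592e-01 7.23119910e-01 1.55803924e-03] [0.18270762 2.6466216  4.19585973] [ 0.28374309 -0.02639055 -0.32942641] 79.00891609489918 0.054340249071683035 -0.11333118131656877
```

Emit:
drive_tool(
  deltas=[
    {"linear":[0,0,0],"twist":6,"claw":0.4},
    {"linear":[0,0,0],"twist":12,"claw":0.4},
    {"linear":[0,0,0],"twist":18,"claw":0.4},
    {"linear":[0,0,0],"twist":24,"claw":0.4},
    {"linear":[0,0,0],"twist":30,"claw":0.4},
    {"linear":[0,0,0],"twist":36,"claw":0.4},
    {"linear":[0,0,0],"twist":41,"claw":0.4},
    {"linear":[0,0,0],"twist":43,"claw":0.4},
    {"linear":[0,0,0],"twist":43,"claw":0.4},
  ],
)

```text
clock: 13.6
position: [0.4572, 0.0401, 0.092]
ee_rot: [0.001, 0.38, 0.925, 0.001]
contact_force: [0.1, 3.6, 4.6]
width: 0.0543
gripper_force: 79.2
```

Run:
```python
from h import *
s=sensors.get_state();print(s['position'],s['ee_rot'],s['contact_force'],s['moment'],s['gripper_force'],s['width'],s['qpos'][5])
```

```text
[0.45719824 0.04005843 0.09204614] [8.45169270e-04 3.79608583e-01 9.25145793e-01 1.36783639e-03] [0.09065066 3.58436926 4.62813407] [ 0.54808783 -0.08891379 -0.20565715] 79.1587371379137 0.054314694844838834 -0.8596143642315072
```

Emit:
drive_tool(
  deltas=[
    {"linear":[0,0,2],"twist":0,"claw":0.4},
    {"linear":[0,0,4],"twist":0,"claw":0.4},
    {"linear":[0,0,6],"twist":0,"claw":0.4},
    {"linear":[0,0,6],"twist":0,"claw":0.4},
    {"linear":[0,0,6],"twist":0,"claw":0.4},
  ],
)

```text
clock: 14.02
position: [0.4564, 0.039, 0.0975]
ee_rot: [0.0, 0.379, 0.925, -0.0]
contact_force: [0.2, 0.3, 1.0]
width: 0.0543
gripper_force: 79.3
```

Emit:
drive_tool(
  deltas=[
    {"linear":[0,0,5],"twist":0,"claw":0.4},
    {"linear":[0,0,10],"twist":0,"claw":0.4},
    {"linear":[0,0,16],"twist":0,"claw":0.4},
    {"linear":[0,0,22],"twist":0,"claw":0.4},
    {"linear":[0,0,29],"twist":0,"claw":0.4},
    {"linear":[0,0,37],"twist":0,"claw":0.4},
    {"linear":[0,0,43],"twist":0,"claw":0.4},
    {"linear":[0,0,46],"twist":0,"claw":0.4},
    {"linear":[0,0,46],"twist":0,"claw":0.4},
    {"linear":[0,0,46],"twist":0,"claw":0.4},
    {"linear":[0,0,46],"twist":0,"claw":0.4},
  ],
)

```text
clock: 14.93
position: [0.4558, 0.0392, 0.1431]
ee_rot: [-0.0, 0.379, 0.925, -0.0]
contact_force: [1.0, -0.2, -0.5]
width: 0.0542
gripper_force: 79.3
```

Run:
```python
from h import *
a=grab('side','s5')
s=sensors.get_state();print(s['position'],s['contact_force'],s['width'])
cv2.imwrite('pics/c6.png',cv2.resize(a[160:320,170:390],(770,560),interpolation=cv2.INTER_CUBIC)[:,:,::-1])
```

```text
[0.45575842 0.03925982 0.14298138] [-0.6458693   0.0684047   0.14283121] 0.054389503289981427
```

View pics/c6.png

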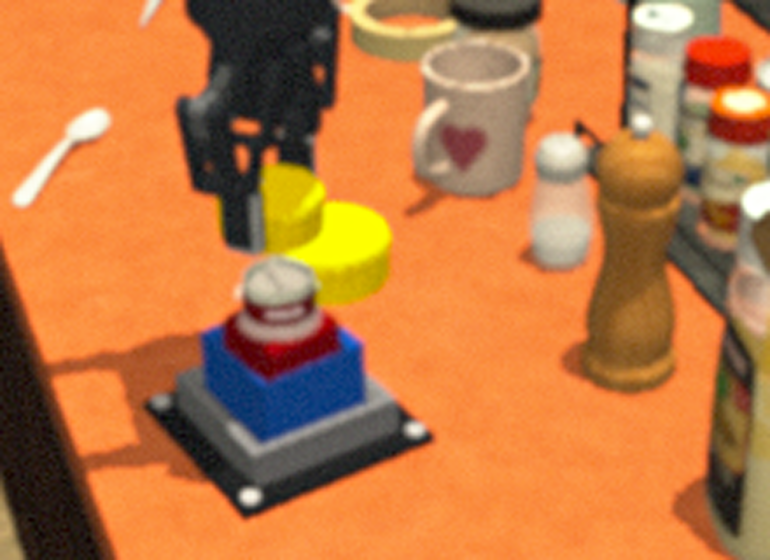

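The lid is off and held level above the open jar neck, at crop (280,280). The jar and sleeve are fully down in the brace, and the bystanders haven't moved. Handing in.

```bash
python3 -c "
from rig import manip
print(manip.sign_off())"
```

```text
the job is handed in; nothing more can be done
None
```

The jam jar is open and handed in: the lid is held level about 3 cm above the jar's mouth, with the jar and sleeve fully down in the brace and the other things left where they stood (robot clock about 15 s of the 64 s limit).

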